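Make up two sample-prep kits at the lab bench

ROBOT

A 6-joint arm with a two-finger parallel gripper is mounted at the origin on the work surface. World frame = base frame: x ahead of the robot, y to its left, z up, the work surface at z = 0. Lengths are in m, angles in rad, forces in N, time in s.
With the tool pointing down it reaches from about 0.275 to 0.825 m from the base axis. Payload 4.9 kg.
Tool frame: the origin (TCP) lies midway between the tips of the shut fingers; the grasp point (between the pads) lies 19 mm behind it (bot.grip_depth is the distance from the TCP to the grasp point, in m); z points along the fingers, y is the line along which they close (so a half turn about z gives the same grasp; the last joint's range is limited). The gripper opens to 85 mm and grips with 20 to 120 N. Pads are 22 mm wide; open, the fingers measure 114 mm over their backs; the gripper's body (76 mm by 85 mm) begins 54 mm behind the grasp point. The pads swing forward as they close: fully open they stand 13 mm farther back than shut.
Start: joints at [1.049, 0.326, -0.193, 1.052, 0, 1.437], TCP at [0.208, 0.509, 0.207] pointing down, gripper open.
Joint ranges: [-2.65, 2.65], [-0.97, 1.79], [-1.3, 1.35], [-1.93, 2.1], [-1.47, 1.37], [-3.14, 3.14]. Speed limits (rad/s): [2.57, 2.57, 3.14, 3.14, 3.14, 3.14].

INTERFACE

Orientations are given as a unit quaternion [w, x, y, z].
In Python, from cell import bot gives the robot as it stands. Calls block until the motion is done:
- bot.move_pose(position, orientation): joint-space move of the TCP to a pose.
- bot.move_linear(position, speed=0.15, rotation=None, until_force=None): straight line of the TCP; rotation=None keeps the orientation; speed is the mean speed in m/s. With until_force (N) it stops when the force on the tool has changed by that much, and returns True; else False.
- bot.goto_joints(angles): joint-space move.
- bot.set_gripper(opening, grasp_force=None): opening from 0.0 (shut) to 1.0 (fully open); grasp_force is the grip in N (None keeps the last); returns when the fingers have stopped.
- bot.wait(seconds).
- bot.solve_ik(position, orientation): joint angles nearest the present ones, or None.
- bot.camera(name): name is "scene" or "top"; returns the picture (480x640x3 uint8, red, green, blue); there is no depth.
- bot.calibration(name): a dict with "mtx" (3x3 intrinsics, pixels), "extrinsics" (4x4, takes a point from world to camera coordinates). Camera axes: x right, y down, z forward; pixel columns grow to the right and rows downward; lengths in m; the calibration is good to about 2 mm. A picture is of the moment at which its call begins. calibration takes no time and is no camera call.
A pose or a line that the arm cannot do raises bot.PlanningError and nothing moves.
- bot.close_job(): hands the job in; it is judged then, once.
Trained networks look in the newest picture that a camera, given by its name, has taken for a name from the list of things; names that differ only in an ending like _2 or _b are one class to them, and where a whole thing is asked for, a point or a joint stands for the part that bears it (a point fixed in the world has none). Each returns a list of dicts, best first, with "confidence" (0 to 1); they miss things now and then, are a little off and sometimes report something else, mostly with a low value. They report only what shows in the picture. A call takes as long as a camera call.
- bot.search_frame(camera, thing): "bbox" ([left, top, width, height] in pixels, round what is visible of it).
Readings, each from a call of its own:
- bot.read_clock(): time.
- bot.read_joint_positions(): joint angles.
- bot.read_joint_vel(): joint speeds.
- bot.read_joint_efforts(): joint torques, N m.
- bot.read_position(): TCP position.
- bot.read_tool_rot(): TCP orientation.
- bot.read_ft_force(): force on the tool from outside, world axes, zero at the start.
- bot.read_moment(): the same for the moment, N m.
- bot.read_gripper_width(): opening from 0.0 (shut) to 1.0 (fully open).
- bot.read_finger_force(): force on a finger pad.
Only numpy, scipy, OpenCV 4.12 (cv2) and the standard library are available. Lean on these libraries where they do the work, as an engineer would, in place of code of your own. Each camera call takes 0.05 s, during which the arm holds its last target. There are 200 camera calls.

TASK

Make up the two kits from the stock standing on the bench, one item to a compartment, each standing upright on the tray's floor. The three-compartment tray gets the wide jar in its middle compartment, with the little vial and the cardboard carton in the two outer ones (either way round); the two-compartment tray gets the slim bottle and the aluminium tube block (either way round). Never tip a stock item over on the way, and leave the air-duster can, the computer mouse and the roll of tape where they are.

Things in the scene. Friction and masses are not known exactly. Their poses are not given: they have to be found in the camera images.
- tray3: Long grey plastic tray, fixed to the bench, 84 mm (its x) by 244 mm (its y), 18 mm high; floor 4 mm thick, outer walls and partitions 4 mm thick and rising 14 mm above the floor. Two partitions make three compartments in a row along its y, each about 76 by 76 mm inside, centred at y = -80, 0 and +80 mm, x = 0. Origin: centre of its underside, z up.
- tray2: Short grey plastic tray, fixed to the bench, 84 mm (its x) by 164 mm (its y), 18 mm high; floor 4 mm thick, outer walls and partition 4 mm thick and rising 14 mm above the floor. One partition makes two compartments in a row along its y, each about 76 by 76 mm inside, centred at y = -40 and +40 mm, x = 0. Origin: centre of its underside, z up.
- jar: Wide amber glass jar with paper label and broad white cap, loose, standing on the bench: body 56 mm diameter to 42 mm height, cap 54 mm diameter from 46 mm to the top at 60 mm. 80 to 170 g. Origin: centre of its underside, z up.
- bottle: Slim amber glass bottle with paper label and narrow black cap, loose, standing on the bench: straight body 36 mm diameter up to 48 mm, then a shoulder narrowing to a cap 22 mm across; 70 mm high over all. 55 to 115 g. Origin: centre of its underside, z up.
- vial: Little white plastic vial with black cap, loose, standing on the bench: 24 mm diameter, 50 mm high. 20 to 45 g. Origin: centre of its underside, z up.
- carton: Small brown cardboard carton, closed and stiff, loose, standing on the bench: 56 mm (its x) by 40 mm (its y) by 45 mm high. 40 to 85 g. Origin: centre of its underside, z up.
- block: Bare aluminium tube block with four dark round holes in its top, loose, standing on the bench: 50 by 50 mm (its x and y) by 45 mm high. 150 to 310 g. Origin: centre of its underside, z up.
- duster: Bystander: white and steel air-duster spray can with red cap, loose, 66 mm diameter, 200 mm high, standing to the robot's right. Not to be disturbed. Origin: centre of its underside, z up.
- mouse: Bystander: black computer mouse, loose, 105 by 60 by 33 mm high, lying on a flat blue mat beyond the stock. Not to be disturbed. Origin: centre of its underside, z up.
- tape: Bystander: roll of tan tape lying flat, loose, 90 mm outside diameter, 72 mm inside, 18 mm high, to the robot's left. Not to be disturbed. Origin: centre of its underside, z up.

How it is judged:
At the end, for the whole second after the job is handed in: Jar in tray3's middle compartment, vial and carton in its outer two (one each), bottle and block in tray2's two (one each): origins within 36 mm of the compartment centre along tray x and y, undersides under 5 mm above the tray floor, within 0.15 rad of upright, slower than 20 mm/s (x of jar in the frame of tray3 between -0.036 and 0.036 m and y of jar in the frame of tray3 between -0.036 and 0.036 m and z of jar in the frame of tray3 between 0 and 0.009 m and (((x of vial in the frame of tray3 between -0.036 and 0.036 m and y of vial in the frame of tray3 between 0.044 and 0.116 m and z of vial in the frame of tray3 between 0 and 0.009 m) and (x of carton in the frame of tray3 between -0.036 and 0.036 m and y of carton in the frame of tray3 between -0.116 and -0.044 m and z of carton in the frame of tray3 between 0 and 0.009 m)) or ((x of vial in the frame of tray3 between -0.036 and 0.036 m and y of vial in the frame of tray3 between -0.116 and -0.044 m and z of vial in the frame of tray3 between 0 and 0.009 m) and (x of carton in the frame of tray3 between -0.036 and 0.036 m and y of carton in the frame of tray3 between 0.044 and 0.116 m and z of carton in the frame of tray3 between 0 and 0.009 m))) and (((x of bottle in the frame of tray2 between -0.036 and 0.036 m and y of bottle in the frame of tray2 between 0.004 and 0.076 m and z of bottle in the frame of tray2 between 0 and 0.009 m) and (x of block in the frame of tray2 between -0.036 and 0.036 m and y of block in the frame of tray2 between -0.076 and -0.004 m and z of block in the frame of tray2 between 0 and 0.009 m)) or ((x of bottle in the frame of tray2 between -0.036 and 0.036 m and y of bottle in the frame of tray2 between -0.076 and -0.004 m and z of bottle in the frame of tray2 between 0 and 0.009 m) and (x of block in the frame of tray2 between -0.036 and 0.036 m and y of block in the frame of tray2 between 0.004 and 0.076 m and z of block in the frame of tray2 between 0 and 0.009 m))) and angle between each of jar, bottle, vial, carton, block's own z axis and vertical below 0.15 rad and linear speed of each of jar, bottle, vial, carton, block below 0.02 m/s); the robot touches nothing.
It fails at once if a stock item is tipped over (more than 0.7 rad) (angle between any of jar, bottle, vial, carton, block's own z axis and vertical above 0.7 rad).
It fails at once if the duster, mouse or tape is moved more than 30 mm (distance of any of duster, mouse, tape from where it was at the start of the episode above 0.03 m).
It also fails if it takes over 128 s, if anything falls off the work surface, if the arm or the gripper's body presses on something with over 40 N, if the wrist force passes 120 N, or if a joint passes its speed limit or range.

## Working session

There is one attempt and no reset: what is moved stays moved. The work goes in short steps, each a Python script; the robot and the scene stay as the last script left them, time stands still between calls to the robot, and variables do not carry over. Pictures are saved under pics/ and viewed, at most 14 in all, crops included, and the job is handed in when it is done.

```bash
mkdir -p pics; ls; python3 - <<'E'
from cell import bot
import cv2,numpy as np
for n in("top","scene"):
    im=bot.camera(n);cv2.imwrite(f"pics/{n}0.png",im[:,:,::-1])
    c=bot.calibration(n);E=np.array(c["extrinsics"]);print(n,np.round(c["mtx"],1).tolist(),np.round(E,3).tolist(),np.round(-E[:3,:3].T@E[:3,3],3))
    for t in "tray3 tray2 jar bottle vial carton block duster mouse tape".split():
        print(t,[(np.round(d["bbox"]).tolist(),round(d["confidence"],2)) for d in bot.search_frame(n,t)[:2]])
E
```

```text
pics
top [[435.9, 0.0, 320.3], [0.0, 435.9, 240.5], [0.0, 0.0, 1.0]] [[0.015, -1.0, -0.021, -0.002], [-0.994, -0.013, -0.105, 0.619], [0.105, 0.023, -0.994, 1.171], [0.0, 0.0, 0.0, 1.0]] [ 0.494 -0.021  1.229]
tray3 [([342.0, 279.0, 89.0, 41.0], 0.87), ([244.0, 281.0, 60.0, 31.0], 0.71)]
tray2 [([342.0, 279.0, 89.0, 41.0], 0.87), ([244.0, 281.0, 60.0, 31.0], 0.71)]
jar [([222.0, 213.0, 22.0, 20.0], 0.85)]
bottle [([404.0, 236.0, 16.0, 17.0], 0.72)]
vial [([218.0, 217.0, 30.0, 18.0], 0.74), ([313.0, 160.0, 25.0, 39.0], 0.6)]
carton [([271.0, 216.0, 21.0, 25.0], 0.92)]
block [([354.0, 223.0, 25.0, 21.0], 0.62)]
duster [([488.0, 250.0, 54.0, 29.0], 0.58), ([220.0, 214.0, 24.0, 21.0], 0.16)]
mouse [([313.0, 164.0, 24.0, 34.0], 0.89)]
tape [([144.0, 256.0, 34.0, 33.0], 0.75)]
scene [[525.9, 0.0, 327.5], [0.0, 525.9, 243.1], [0.0, 0.0, 1.0]] [[0.476, 0.879, -0.011, -0.301], [0.675, -0.373, -0.637, -0.398], [-0.564, 0.296, -0.771, 1.57], [0.0, 0.0, 0.0, 1.0]] [ 1.298 -0.348  0.953]
tray3 [([178.0, 208.0, 106.0, 50.0], 0.96), ([305.0, 170.0, 72.0, 44.0], 0.86)]
tray2 [([178.0, 208.0, 106.0, 50.0], 0.96), ([305.0, 170.0, 72.0, 44.0], 0.86)]
jar [([416.0, 200.0, 23.0, 32.0], 0.67), ([210.0, 273.0, 19.0, 24.0], 0.4)]
bottle [([210.0, 272.0, 18.0, 27.0], 0.86)]
vial [([327.0, 246.0, 10.0, 21.0], 0.61)]
carton [([362.0, 225.0, 24.0, 31.0], 0.82)]
block [([265.0, 256.0, 30.0, 37.0], 0.84)]
duster [([59.0, 253.0, 62.0, 75.0], 0.75)]
mouse [([344.0, 283.0, 38.0, 45.0], 0.98)]
tape [([447.0, 149.0, 35.0, 25.0], 0.56)]
```

```bash
python3 - <<'E'
import cv2
a=cv2.imread("pics/top0.png")[150:350,130:450];cv2.imwrite("pics/t1.png",cv2.resize(a[:180],(800,450),interpolation=cv2.INTER_CUBIC))
a=cv2.imread("pics/scene0.png")[140:340,150:460];cv2.imwrite("pics/s1.png",cv2.resize(a,(800,516),interpolation=cv2.INTER_CUBIC))
E
```

```text
(no output)
```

View pics/t1.png

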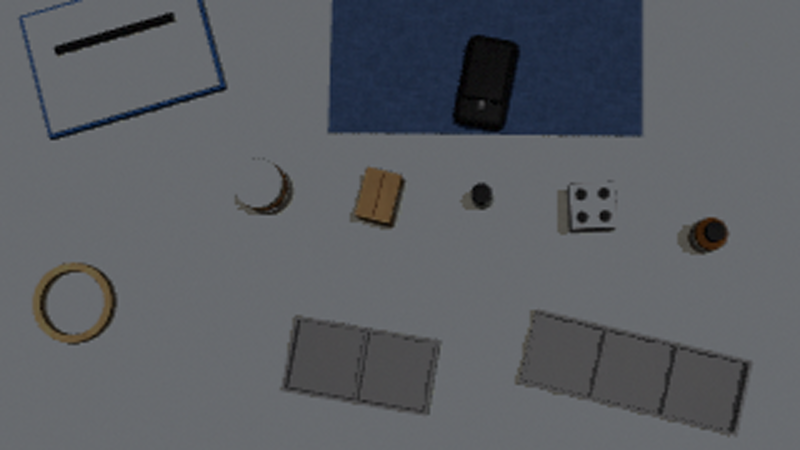

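View pics/s1.png

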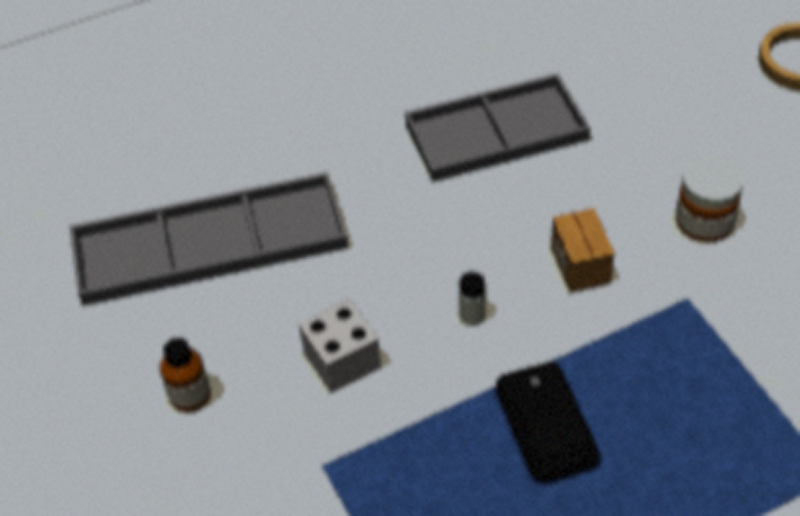

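The top crop (px = 130+u/2.5, 150+v/2.5) shows jar cap (261,183), carton (380,195), vial (482,193), block (593,205) and bottle cap (713,231), with tray2 at lower left and tray3 at lower right. The scene crop shows every item upright. Next I'll measure from both views and cross-check.

```bash
cat > h.py <<'E'
from cell import bot
import numpy as np
def ray(cam,px,z):
    c=bot.calibration(cam);E=np.array(c["extrinsics"]);R=E[:3,:3]
    o=-R.T@E[:3,3];d=R.T@np.linalg.solve(np.array(c["mtx"]),[px[0],px[1],1.])
    return (o+d*(z-o[2])/d[2])[:2]
top=lambda u,v,z:ray("top",(130+(u+.5)/2.5-.5,150+(v+.5)/2.5-.5),z)
sc=lambda u,v,z:ray("scene",(150+(u+.5)/2.58-.5,140+(v+.5)/2.58-.5),z)
E
python3 - <<'E'
from h import *
T=dict(jar=(261,183,.06),carton=(380,195,.045),vial=(482,193,.05),block=(593,205,.045),bottle=(713,231,.07))
S=dict(jar=(712,183,.06),carton=(582,236,.045),vial=(472,280,.05),block=(339,332,.045),bottle=(178,345,.07))
for n in T: print(n,top(*T[n]).round(3),sc(*S[n]).round(3))
for n,cs,ss in(("tray3",[(532,311),(751,360),(736,434),(517,383)],[(328,176),(71,227),(83,301),(348,243)]),("tray2",[(295,316),(440,340),(429,413),(283,388)],[(558,75),(406,115),(434,179),(590,137)])):
    for f,c in((top,cs),(sc,ss)):
        p=np.array([f(*q,.018) for q in c]);d=p[0]+p[3]-p[1]-p[2]
        print(n,p.mean(0).round(3),"len",np.linalg.norm(d/2).round(3),"w",np.linalg.norm(p[0]-p[3]).round(3),"yaw(x)",np.arctan2(-d[0],d[1]).round(3))
c=[top(*q,.045) for q in((367,167),(404,175),(394,222),(357,218))]
print("carton sides",[np.linalg.norm(c[i]-c[i-1]).round(3) for i in range(4)],"long dir",(c[0]-c[3]+c[1]-c[2]).round(3))
b=[top(*q,.045) for q in((569,182),(615,181),(616,228),(570,230))]
print("block",[np.linalg.norm(b[i]-b[i-1]).round(3) for i in range(4)],"xdir",(b[0]-b[3]+b[1]-b[2]).round(3))
print("duster",top(*(((np.array([500,262])-[130,150])*2.5)),.0),bot.read_tool_rot(),bot.read_gripper_width())
E
```

```text
jar [0.661 0.241] [0.668 0.24 ]
carton [0.652 0.113] [0.654 0.112]
vial [0.655 0.001] [0.655 0.001]
block [ 0.644 -0.121] [ 0.646 -0.121]
bottle [ 0.614 -0.246] [ 0.613 -0.247]
tray3 [ 0.463 -0.168] len 0.245 w 0.081 yaw(x) -0.208
tray3 [ 0.47  -0.171] len 0.24 w 0.087 yaw(x) -0.228
tray2 [0.467 0.132] len 0.164 w 0.08 yaw(x) -0.149
tray2 [0.474 0.129] len 0.161 w 0.093 yaw(x) -0.147
carton sides [np.float64(0.057), np.float64(0.042), np.float64(0.053), np.float64(0.041)] long dir [ 0.109 -0.019]
block [np.float64(0.053), np.float64(0.05), np.float64(0.052), np.float64(0.05)] xdir [0.105 0.003]
duster [ 0.56967113 -0.49542061] [1.04368080e-05 1.92698171e-01 9.81258078e-01 1.17990481e-05] 1.0004638109727775
```

```bash
cat >> h.py <<'E'
from scipy.spatial.transform import Rotation as Ro
def quat(a):
    c,s=np.cos(a),np.sin(a)
    q=Ro.from_matrix(np.array([[-s,c,0],[c,s,0],[0,0,-1.]])).as_quat()
    return [float(v) for v in q[[3,0,1,2]]]
def best(p,a):
    qs=[(quat(b),bot.solve_ik(p,quat(b))) for b in(a,a+np.pi)]
    qs=[q for q in qs if q[1] is not None]
    return min(qs,key=lambda q:abs(q[1][5]))[0]
TR=dict(tray3=((.465,-.169),-.212),tray2=((.469,.131),-.148))
UP=.18
def kit(name,xy,a,h,tray,ty,force=30,width=.05,aplace=None):
    (cx,cy),yaw=TR[tray]; gx,gy=cx-np.sin(yaw)*ty,cy+np.cos(yaw)*ty
    p=[xy[0],xy[1],UP]; bot.move_pose(p,best(p,a)); bot.set_gripper(1.0)
    bot.move_linear([xy[0],xy[1],h],speed=.12); bot.set_gripper(0.,grasp_force=force)
    w=bot.read_gripper_width(); print(name,"width mm",round(w*85,1),"expected",width,"pad N",round(bot.read_finger_force(),1))
    if abs(w*85-width)>8: raise SystemExit("bad grasp width")
    bot.move_linear([xy[0],xy[1],UP],speed=.15)
    p=[gx,gy,UP]; bot.move_pose(p,best(p,yaw))
    bot.move_linear([gx,gy,h+.012],speed=.15)
    hit=bot.move_linear([gx,gy,h+.002],speed=.03,until_force=4)
    z=bot.read_position()[2]
    bot.set_gripper(min(1,w+.1)); bot.wait(.2); bot.move_linear([gx,gy,UP],speed=.15)
    print(" placed",hit,"dz",round(z-h,4),"held",round(w*85,1),"t",round(bot.read_clock(),1))
E
python3 - <<'E'
from h import *
kit("vial",(.655,.001),-.212,.008,"tray3",-.08,25,24)
E
```

```text
vial width mm 22.1 expected 24 pad N 24.6
 placed True dz 0.0037 held 22.1 t 12.8
```

```bash
python3 - <<'E'
from h import *
import cv2
kit("carton",(.653,.113),-.17+np.pi/2,.016,"tray3",.08,30,40)
im=bot.camera("scene");cv2.imwrite("pics/s2.png",cv2.resize(im[140:340,150:460,::-1],(800,516),interpolation=cv2.INTER_CUBIC))
E
```

```text
carton width mm 38.3 expected 40 pad N 30.2
 placed True dz 0.0041 held 38.3 t 22.4
```

View pics/s2.png

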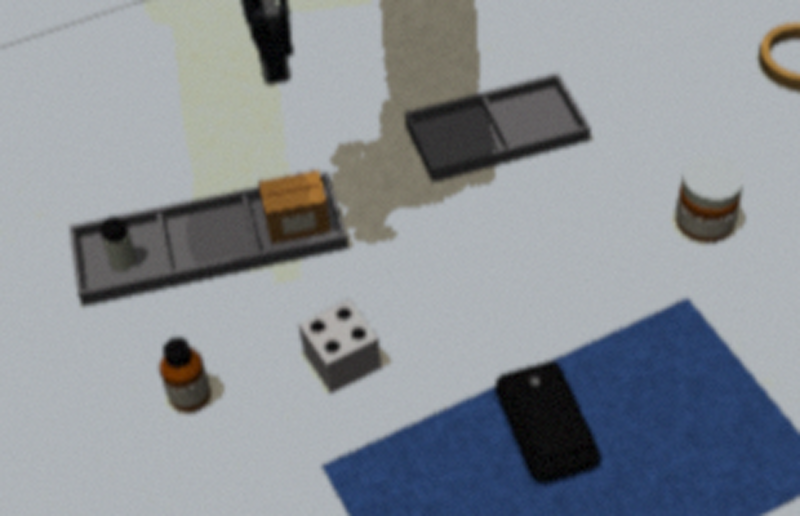

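The vial (115,243) and carton (295,207) both stand upright in tray3's outer compartments. I'll do the remaining three.

```bash
python3 - <<'E'
from h import *
import cv2
kit("jar",(.664,.240),-.212,.016,"tray3",0,30,56)
kit("block",(.645,-.121),.03,.016,"tray2",.04,50,50)
kit("bottle",(.6135,-.2465),-.148,.014,"tray2",-.04,30,36)
bot.goto_joints([1.049,.326,-.193,1.052,0,1.437])
im=bot.camera("scene");cv2.imwrite("pics/s3.png",cv2.resize(im[140:340,150:460,::-1],(800,516),interpolation=cv2.INTER_CUBIC))
im=bot.camera("top");cv2.imwrite("pics/t3.png",cv2.resize(im[150:330,130:450,::-1],(800,450),interpolation=cv2.INTER_CUBIC))
E
```

```text
jar width mm 52.7 expected 56 pad N 31.8
 placed True dz 0.0043 held 52.7 t 33.5
block width mm 46.3 expected 50 pad N 50.4
 placed True dz 0.0051 held 46.3 t 43.1
bottle width mm 33.8 expected 36 pad N 29.7
 placed True dz 0.0041 held 33.8 t 54.4
```

View pics/s3.png

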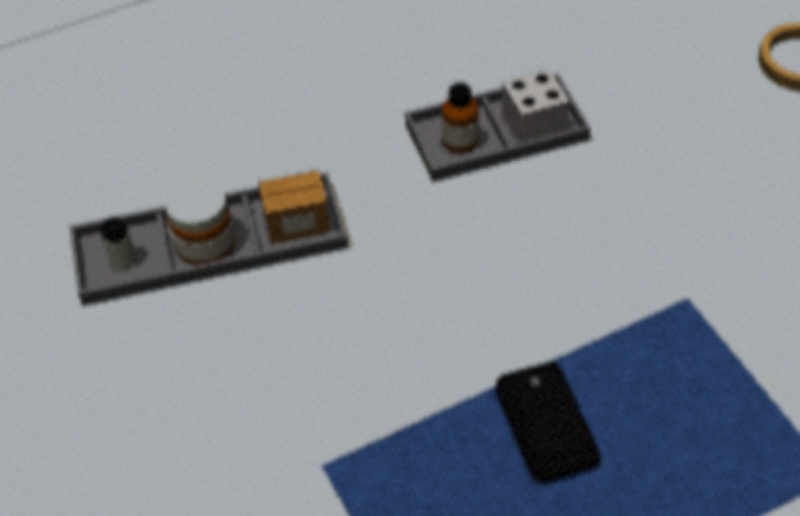

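View pics/t3.png

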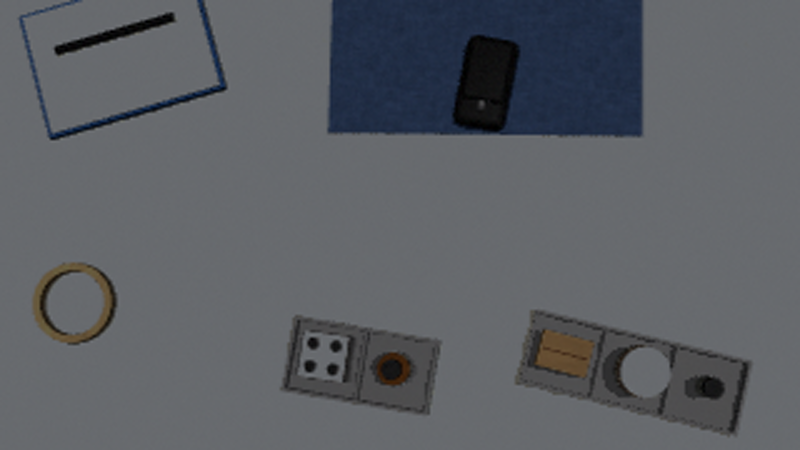

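The final views show all five items upright and clear of the walls: block (325,357) and bottle (392,370) in tray2, carton (565,354), jar (645,371) and vial (710,388) in tray3. The mouse and tape haven't moved.

```bash
python3 -c "
from cell import bot
print(bot.close_job(),bot.read_clock())"
```

```text
the job is handed in; nothing more can be done
the job is handed in; nothing more can be done
```

I handed the job in with both kits complete: the last pictures show all five items upright in their compartments and the mouse and tape unmoved; the duster was outside those crops, and no verdict came back.

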